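Open the paint box back onto its stop and put the tube away

TASK

Open the lid of the small wooden paint box by its bar handle, swinging it right back until it is pressed against the rubber-tipped stop screw behind it: feel for the stop and do not strain it. Leave the lid resting on the stop, lay the loose ochre paint tube on the floor of the box in the free space beside the two tubes already there, and leave the violet bottle, the glass jar and the tape roll undisturbed.

Things in the scene. Friction and masses are not known exactly. Their poses are not given: they have to be found in the camera images.
- hinge_mid (a point): middle of the hinge line of the wooden paint box, at the top of its back wall, 70 mm above the table. x points from the front of the box to its back (away from the handle), y along the hinge line, z up. The box is fixed in place; it is 150 mm deep (x, all of it on the -x side of this line), 240 mm wide (y), 70 mm high, walls and floor 8 mm thick.
- lid (a joint): opening angle of the lid, rad: 0 closed, grows as the front edge rises and swings back over the hinge; it may start a little ajar. Stiff hinge (0.4 N m of friction; the 0.35 kg lid stays where it is left). Where the stop is set differs from case to case, between about 1.6 and 2.0 rad, and is not told: it must be felt.
- lid_bar (a point): centre of the lid's handle bar: round steel, 10 mm thick, 100 mm long, parallel to the hinge line (along y), held 35 mm beyond the lid's front edge by an arm at each end. It lies 186 mm from the hinge line and 6 mm above the lid's underside (lid: 12 mm panel, underside through the hinge line). Pinch it from above across its thickness; it turns in the fingers as the lid swings.
- stop_bracket: dark steel bracket fixed to the back of the box, carrying the hand-set stop screw whose black rubber tip (20 mm ball) meets the back of the lid 110 mm above the hinge line. Origin 1 mm behind the hinge line, axes as hinge_mid. The rubber gives about 1 mm for each 4 N; the stop is strained above 25 N.
- paint_box: the wooden paint box itself, origin under the middle of its floor on the table, axes as hinge_mid.
- free_floor (a point): middle of the free part of the box's inside floor (8 mm above the table), to the right (-y) of the two tubes that already lie in it. The free part is 134 mm deep (x) and 130 mm wide (y); walls rise 62 mm above it. The tube fits lying along x, front to back.
- tube_mid (a point): loose ochre paint tube lying on the table, 42 mm wide, 116 mm long, 34 mm thick at the cap end, flat at the other. This point is mid-width, 15 mm above its underside, 12 mm towards the cap from the middle of its length; there it is about 38 mm wide: pinch it across its width. x: across its width, y: along it from cap to flat end, z: up. About 75 g.
- violet_bottle: violet paint bottle with a white top, 65 mm across, 154 mm tall, standing to the left; origin at the middle of its foot.
- glass_jar: glass jar, 72 mm across, 90 mm tall, standing to the right; origin at the middle of its foot.
- tape_roll: roll of masking tape lying flat, 94 mm across, 25 mm high; origin under its centre.
There are look-alikes about, which are no part of the job. Leave any blue or green look-alike of the part that bears tube_mid alone.

How it is judged:
By the outcome, as a careful person would: the job done as asked, in the order asked, and still so for the second after the job is handed in, with the robot touching nothing.
It also fails if it takes over 72 s, if anything falls off the work surface, if the arm or the gripper's body presses on something with over 40 N, if the wrist force passes 120 N, or if a joint passes its speed limit or range.

ROBOT

A 6-joint arm with a two-finger parallel gripper is mounted at the origin on the work surface; the furniture and walls round the work are solid. World frame = base frame: x ahead of the robot, y to its left, z up, the work surface at z = 0. Lengths are in m, angles in rad, forces in N, time in s.
With the tool pointing down it reaches from about 0.35 to 0.975 m from the base axis. Payload 7.1 kg.
Tool frame: the origin (TCP) lies between the finger pads; the fingertips stand 8 mm ahead of it and the grasp point (between the pads) lies 11 mm behind it; z points along the fingers, y is the line along which they close (so a half turn about z gives the same grasp; the last joint's range is limited). The gripper opens to 88 mm and grips with 3 to 60 N. Pads are 20 mm wide; open, the fingers measure 115 mm over their backs; the gripper's body (75 mm by 178 mm) begins 61 mm behind the grasp point.
Start: joints at [1.283, 0.423, 1.63, -0, 1.089, -0.019], TCP at [0.166, 0.603, 0.231] pointing down, gripper open.
Joint ranges: [-3, 3], [-0.9, 2.11], [0.09, 2.58], [-1.31, 4.45], [0.11, 2.69], [-2.54, 2.54]. Speed limits (rad/s): [2.39, 2.39, 3.01, 3.14, 3.14, 3.14].

INTERFACE

Orientations are given as a unit quaternion [x, y, z, w].
In Python, from station import arm, camera, camera_model gives the robot as it stands.
- The arm moves only by the tool drive_tool, never from a script. Its argument "commands" is a list that holds one entry, the list of rows, each a list of 6 numbers: the shift along the tool's x, y, z in units of 25 mm (1.0 is 25 mm), then the turn, a rotation vector about the tool's x, y, z in units of 5 degrees (1.0 is 5 degrees). In form: [[[tx, ty, tz, rx, ry, rz], ...]]. A call has 1 to 12 rows; each row is the pose to reach, as a shift and turn from the pose commanded when the call began, along the tool's axes at that moment; what a row does not reach only later rows make up. A row lasts 1/12 s, in which the tool goes at most 41.7 mm and 7.16 degrees, less where a joint would pass 70% of its speed; a pose out of reach is approached as far as the arm can. A call with a gripper value outside its range is refused whole. "gripper" is the gripper's target within -1 to 1 (fully open at 1, half-way at 0, shut at -1), set as the call begins (left out, the last holds). The fingers move at their own pace and stop on an object; "grip_force" is the grip in N (left out, the last holds). Time passes only in rows, so rows that repeat a pose let the fingers close. It gives the time, the measured TCP pose, the force, the opening and the grip force at its end, in the units of the state.
- arm.read_state(): the state, without advancing time (a new reading comes with each control period).
- camera(name): name is "scene" or "top" or "wrist"; returns the picture (420x560x3 uint8, red, green, blue); there is no depth.
- camera_model(name): a dict with "camera_matrix" (3x3 intrinsics, pixels), "R" (3x3) and "t" (3): a world point X has camera coordinates R X + t; the wrist camera has in their place "mount" (4x4, takes a point from camera to tool coordinates, whose origin is the TCP and whose axes are the flange's). Camera axes: x right, y down, z forward; pixel columns grow to the right and rows downward; lengths in m; the calibration is good to about 2 mm. The wrist camera is an equidistant fisheye: a pixel r from the principal point sees the ray r / f radians off the axis. A picture is of the moment at which its call begins: read the wrist's pose just before it. camera_model takes no time and is no camera call.
- arm.job_done(): hands the job in; it is judged then, once.
The state is a dict: "clock": time; "joints": joint angles; "qd": joint speeds; "joint_efforts": joint torques, N m; "position": TCP position; "tcp_rot": TCP orientation; "wrist_force": force on the tool from outside, world axes, zero at the start; "torque": the same for the moment, N m; "finger_gap": opening from 0.0 (shut) to 1.0 (fully open); "gripper_force": force on a finger pad.
Only numpy, scipy, OpenCV 4.12 (cv2) and the standard library are available. Lean on these libraries where they do the work, as an engineer would, in place of code of your own. Each camera call takes 0.05 s, during which the arm holds its last target. There are 200 camera calls.

## Working session

There is one attempt and no reset: what is moved stays moved. The work goes in short steps, Python scripts to look and compute and a tool call to move; the robot and the scene stay as the last step left them, time stands still between calls to the robot, and variables do not carry over. Pictures are saved under pics/ and viewed, at most 10 in all, crops included, and the job is handed in when it is done.

Besides the shell and the picture viewer there is one more tool, called after "Request:" as name(argument=value, ...) on one line, values as JSON. drive_tool: Moves the arm, as the interface text tells. Its arguments: {"type":"object","properties":{"commands":{"type":"array","items":{"type":"array","items":{"type":"array","items":{"type":"number"}}}},"gripper":{"type":"number"},"grip_force":{"type":"number"}},"required":["commands"]}

```bash
mkdir -p pics; ls; python3 - <<'E'
from station import arm,camera,camera_model
import cv2
s=arm.read_state();print(s)
for n in("scene","top"):
    cv2.imwrite(f"pics/{n}0.png",camera(n)[:,:,::-1]);m=camera_model(n);print(n,m)
print(camera_model("wrist"))
E
```

```text
pics
{'clock': 0.0, 'joints': array([ 1.28302341e+00,  4.23825665e-01,  1.63065147e+00, -2.36164254e-05,
        1.08857861e+00, -1.89940609e-02]), 'qd': array([ 0.00013404,  0.00141416, -0.00038611, -0.00015023, -0.0001318 ,
       -0.00023356]), 'joint_efforts': array([-9.49722453e-04, -5.44611132e+01, -2.73669076e+01,  6.43547857e-02,
        2.26837385e-02, -1.22654583e-04]), 'position': array([0.16580248, 0.60207046, 0.22992629]), 'tcp_rot': array([ 1.33979798e-01,  9.90983793e-01, -7.24556041e-04, -1.01432820e-04]), 'wrist_force': array([ 0.20716193, -0.08333627, -0.01620617]), 'torque': array([0.04548436, 0.01265722, 0.01349653]), 'gripper_force': 0.0, 'finger_gap': 0.9953193237890755}
scene {'camera_matrix': array([[427.68259154,   0.        , 278.44328127],
       [  0.        , 427.68259154, 213.57488718],
       [  0.        ,   0.        ,   1.        ]]), 'R': array([[-0.22103492,  0.97523194, -0.00813789],
       [ 0.6467792 ,  0.14033603, -0.7496549 ],
       [-0.72994537, -0.17096333, -0.66177889]]), 't': array([ 0.05922891, -0.27995455,  1.66045382])}
top {'camera_ma
[... 186 characters left out ...]
, -0.99989033,  0.00827192],
       [-0.99736694, -0.01284393, -0.07137379],
       [ 0.0714722 , -0.00737335, -0.99741534]]), 't': array([0.04499897, 0.51380075, 1.2367597 ])}
{'camera_matrix': array([[325.1922621 ,   0.        , 279.54710178],
       [  0.        , 325.1922621 , 209.18439465],
       [  0.        ,   0.        ,   1.        ]]), 'mount': array([[-5.52060278e-04, -9.52212324e-01, -3.05436386e-01,
         8.46556878e-02],
       [ 9.99999760e-01, -6.53860389e-04,  2.30993354e-04,
         8.57866506e-04],
       [-4.19667472e-04, -3.05436185e-01,  9.52212456e-01,
        -1.53978738e-01],
       [ 0.00000000e+00,  0.00000000e+00,  0.00000000e+00,
         1.00000000e+00]])}
```

View pics/scene0.png

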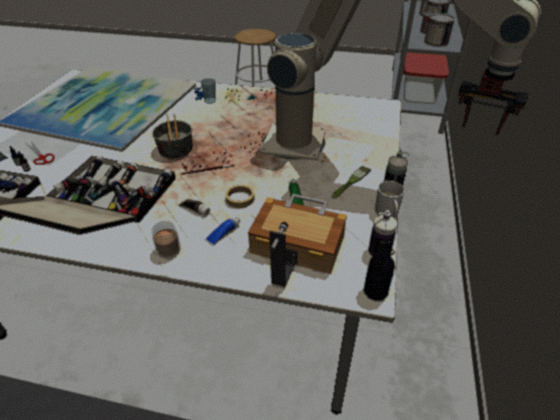

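View pics/top0.png

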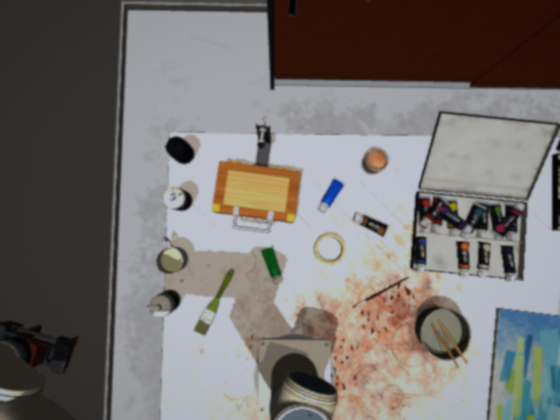

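The top view shows the box at about (257,190) with its handle bar at (252,228). The tube candidates are blue (331,196), green (271,265), and the dark/ochre one (370,224). The tubes in the big paint case around (470,220) are also look-alikes. I choose (370,224) and will check it in close crops.

```bash
python3 - <<'E'
import cv2
t=cv2.imread("pics/top0.png")
cv2.imwrite("pics/c1.png",cv2.resize(t[120:280,200:400],None,fx=4,fy=3.75,interpolation=cv2.INTER_CUBIC) if 0 else cv2.resize(t[130:280,200:400],(800,600),interpolation=cv2.INTER_CUBIC))
E
```

```text
(no output)
```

View pics/c1.png

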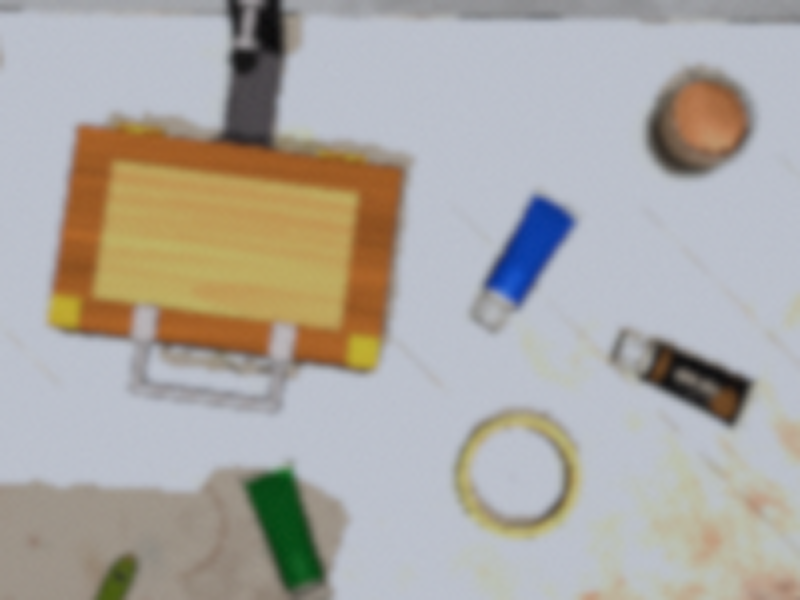

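The crop shows the ochre tube, with an ochre band and patch on a black label. Its cap is at (620,352) and its flat end at (742,405) in the crop. Blue and green are the look-alikes. The bar's ends are at (133,390) and (280,408).

```bash
cat > h.py <<'E'
import numpy as np
from station import arm,camera,camera_model
from scipy.spatial.transform import Rotation as Ro
def ray(n,u,v):
    m=camera_model(n);K=m["camera_matrix"];d=m["R"].T@np.linalg.solve(K,[u,v,1.]);return -m["R"].T@m["t"],d
def atz(n,u,v,z):
    c,d=ray(n,u,v);return c+d*(z-c[2])/d[2]
def proj(n,X):
    m=camera_model(n);p=m["camera_matrix"]@(m["R"]@np.asarray(X)+m["t"]);return p[:2]/p[2]
E
python3 - <<'E'
from h import *
np.set_printoptions(precision=4,suppress=True)
c=lambda u,v,z:atz("top",200+u/4-.4,130+v/4-.4,z)
BL,BR,FR,FL=[c(*p,.082) for p in((78,128),(405,165),(382,370),(50,325))]
print("corners",BL,BR,FR,FL,"w",np.linalg.norm(BL-BR),np.linalg.norm(FL-FR),"d",np.linalg.norm(BL-FL),np.linalg.norm(BR-FR))
b1,b2=c(133,390,.081),c(280,408,.081);print("bar",b1,b2,np.linalg.norm(b1-b2))
for a,b in((BL,BR),(FL,FR),(b1,b2)): d=b-a;print("y axis dir deg",np.degrees(np.arctan2(-d[1],-d[0])))
print("dist bar-hinge",np.linalg.norm((b1+b2)/2-(BL+BR)/2))
cap,fl=c(618,350,.017),c(742,408,.005);print("tube",cap,fl,np.linalg.norm(cap-fl))
cap2,fl2=c(634,352,.03),c(740,402,.005);print(cap2,fl2)
print("tape",c(518,473,.025), "bottle",atz("top",178,149,0.07),"jar",c(710,118,.09))
for p in (BL,BR,FR,FL,b1,b2): print(proj("scene",p))
E
python3 -c "
import cv2
t=cv2.imread('pics/scene0.png');cv2.imwrite('pics/c2.png',cv2.resize(t[170:300,235:410],(800,594),interpolation=cv2.INTER_CUBIC))"
```

```text
corners [0.6316 0.229  0.082 ] [ 0.6076 -0.0104  0.082 ] [0.4576 0.005  0.082 ] [0.4871 0.246  0.082 ] w 0.24061341157228802 0.24281018720422431 d 0.14546397918400972 0.15080225391929356
bar [0.4409 0.1851 0.081 ] [0.4292 0.0785 0.081 ] 0.10717005434191647
y axis dir deg 84.26665952996017
y axis dir deg 83.00201581999693
y axis dir deg 83.74064278454108
dist bar-hinge 0.18593328005139895
tube [ 0.477  -0.1787  0.017 ] [ 0.4339 -0.2768  0.005 ] 0.10778702950598688
[ 0.4751 -0.1883  0.03  ] [ 0.4385 -0.2752  0.005 ]
tape [ 0.3826 -0.1013  0.025 ] bottle [0.6697 0.353  0.07  ] jar [ 0.6439 -0.232   0.09  ]
[333.4726 251.9437]
[246.9089 231.9674]
[265.766  198.5085]
[345.967  216.4653]
[326.7612 203.4867]
[291.9053 196.1779]
```

View pics/c2.png

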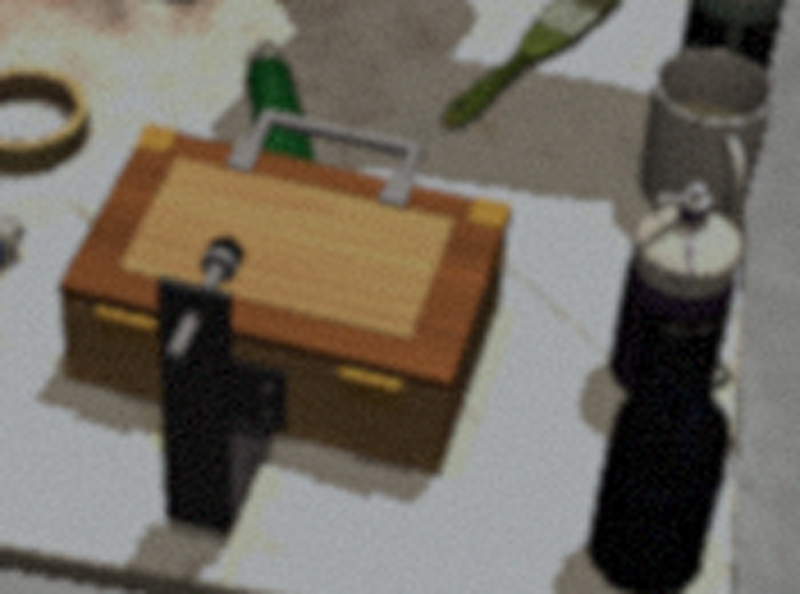

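The scene crop agrees with the top-view geometry: lid corners at (507,207) and (145,128), bar from (262,116) to (419,148). The lid is nearly closed. I'll fit pose and ajar angle from both views, then work out the first move.

```bash
cat >> h.py <<'E'
def rel(P,psi=None,R=None):
    """row values from the measured pose to TCP P (tool down, tool x at psi deg)"""
    s=arm.read_state();R0=Ro.from_quat(s["tcp_rot"])
    if R is None:
        c,k=np.cos(np.radians(psi)),np.sin(np.radians(psi));R=Ro.from_matrix(np.array([[c,k,0],[k,-c,0],[0,0,-1]]))
    t=R0.inv().apply(np.asarray(P)-s["position"])/.025
    r=np.degrees((R0.inv()*R).as_rotvec())/5
    return np.round(np.r_[t,r],3)
E
python3 - <<'E'
from h import *
from scipy.optimize import least_squares
np.set_printoptions(precision=4,suppress=True)
T=lambda u,v:(200+u/4-.4,130+v/4-.4)
S=lambda u,v:(235+u/4.571-.4,170+v/4.571-.4)
L={'BL':(0,.12,.012),'BR':(0,-.12,.012),'FR':(-.151,-.12,.012),'FL':(-.151,.12,.012),'b1':(-.186,.05,.006),'b2':(-.186,-.05,.006)}
obs=[("top",'BL',T(78,128)),("top",'BR',T(405,165)),("top",'FR',T(382,370)),("top",'FL',T(50,325)),("top",'b1',T(140,387)),("top",'b2',T(274,406)),
("scene",'BL',S(450,382)),("scene",'BR',S(63,288)),("scene",'FR',S(145,128)),("scene",'FL',S(510,205)),("scene",'b1',S(412,150)),("scene",'b2',S(268,117))]
def pt(p,k):
    x,y,z=L[k];a=p[3];X=np.array([x*np.cos(a)+z*np.sin(a),y,-x*np.sin(a)+z*np.cos(a)])
    return Ro.from_euler('z',p[2]).apply(X)+[p[0],p[1],.07]
f=lambda p:np.concatenate([proj(c,pt(p,k))-o for c,k,o in obs])
r=least_squares(f,[.62,.11,-.11,.0]);p=r.x
print("hinge",p[:2],"yaw",np.degrees(p[2]),"ajar",p[3]);print(r.fun.reshape(-1,2))
bar=(pt(p,'b1')+pt(p,'b2'))/2;print("bar",bar)
psi=np.degrees(p[2])+90
print("above",rel(bar+[0,0,.08],psi),psi)
E
```

```text
hinge [0.6208 0.1099] yaw -6.420007447876247 ajar 0.04508790242402847
[[ 0.0077 -1.0655]
 [-0.3292 -0.1228]
 [-0.7317 -0.2381]
 [-0.3591  0.6602]
 [-0.2195  0.3525]
 [ 0.6539 -0.0905]
 [ 0.2899 -0.3509]
 [-1.1673 -0.4954]
 [ 0.1403 -0.6602]
 [ 0.0862 -0.3096]
 [ 0.4374  0.2143]
 [-0.6271  0.5529]]
bar [0.4364 0.1306 0.0844]
above [-15.443 -15.303   2.645  -0.013   0.011  16.203] 83.57999255212376
```

Request:
drive_tool(commands=[[[0, 0, -2, 0, 0, 0], [-15.44, -15.3, -2, 0, 0, 16.2], [-15.44, -15.3, -2, 0, 0, 16.2], [-15.44, -15.3, -2, 0, 0, 16.2], [-15.44, -15.3, -2, 0, 0, 16.2], [-15.44, -15.3, -2, 0, 0, 16.2], [-15.44, -15.3, -2, 0, 0, 16.2], [-15.44, -15.3, -2, 0, 0, 16.2], [-15.44, -15.3, -2, 0, 0, 16.2], [-15.44, -15.3, -2, 0, 0, 16.2], [-15.44, -15.3, -2, 0, 0, 16.2], [-15.44, -15.3, -2, 0, 0, 16.2]]], gripper=-0.41, grip_force=30)

```text
clock: 1.1
position: [0.3945, 0.2031, 0.2794]
tcp_rot: [0.734, 0.679, 0.0, 0.0]
wrist_force: [1.2, 1.1, -0.7]
finger_gap: 0.296
gripper_force: 0.0
```

Request:
drive_tool(commands=[[[0, 0, 0, 0, 0, 0], [0, 0, 0, 0, 0, 0], [0, 0, 0, 0, 0, 0]]])

```text
clock: 1.35
position: [0.3939, 0.2049, 0.2792]
tcp_rot: [0.733, 0.681, -0.0, -0.0]
wrist_force: [-0.2, 0.8, 0.5]
finger_gap: 0.294
gripper_force: 0.0
```

```bash
python3 - <<'E'
from h import *
print(rel([.4364,.1306,.164],83.58));print(arm.read_state()["joints"],arm.read_state()["position"],arm.read_state()["clock"])
E
```

```text
[-2.842  1.914  4.606 -0.007 -0.     0.445]
[4.52676644e-01 8.82359802e-02 1.96212331e+00 3.85649117e-04
 1.09177638e+00 5.25755696e-01] [0.39394146 0.2049452  0.27917898] 1.35
```

Request:
drive_tool(commands=[[[-2.84, 1.91, 0, 0, 0, 0.44], [-2.84, 1.91, 0, 0, 0, 0.44], [-2.84, 1.91, 2, 0, 0, 0.44], [-2.84, 1.91, 4, 0, 0, 0.44], [-2.84, 1.91, 5.5, 0, 0, 0.44], [-2.84, 1.91, 5.5, 0, 0, 0.44], [-2.84, 1.91, 5.5, 0, 0, 0.44], [-2.84, 1.91, 5.5, 0, 0, 0.44]]])

```text
clock: 2.02
position: [0.4358, 0.1321, 0.1414]
tcp_rot: [0.744, 0.668, -0.001, -0.001]
wrist_force: [1.1, 0.0, 0.3]
finger_gap: 0.296
gripper_force: 0.0
```

```bash
cat >> h.py <<'E'
def wproj(X,s):
    m=camera_model("wrist");M=m["mount"];K=m["camera_matrix"]
    p=Ro.from_quat(s["tcp_rot"]).inv().apply(np.asarray(X)-s["position"]);c=M[:3,:3].T@(p-M[:3,3])
    r=np.hypot(c[0],c[1]);th=np.arctan2(r,c[2]);return K[:2,2]+K[0,0]*th*c[:2]/r
E
python3 - <<'E'
from h import *
import cv2
s=arm.read_state();im=camera("wrist")[:,:,::-1].copy();print(s["position"],rel([.4364,.1306,.0734],83.58))
x=np.array([.9937,-.1118]);y=np.array([.1118,.9937])
for t in (-.05,0,.05):
    u=wproj(np.r_[np.array([.4364,.1306])+t*y,.0844],s);print(u);cv2.drawMarker(im,tuple(int(round(a)) for a in u),(255,0,255),0,9,1)
cv2.imwrite("pics/w1.png",im)
E
```

```text
[0.43583661 0.13207712 0.14139895] [-0.065 -0.013  2.763  0.006 -0.004  0.038]
[280.46770722 295.32939474]
[280.77361383 235.23020361]
[281.09414389 164.48656046]
```

View pics/w1.png

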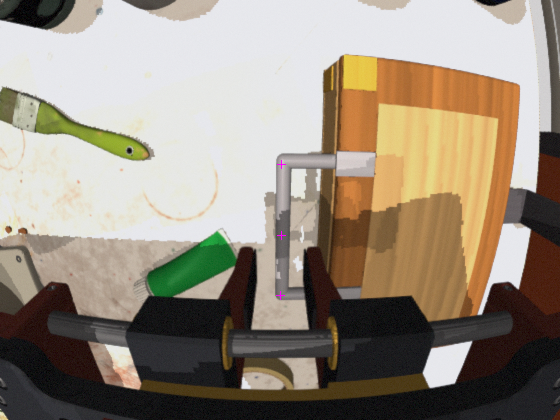

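The wrist view shows the bar as a vertical line at about column 283 (predicted 281), centred between the fingers. The inner finger clears the lid edge. I'll descend and close.

Request:
drive_tool(commands=[[[-0.06, 0.03, 1, 0, 0, 0], [-0.06, 0.03, 1.8, 0, 0, 0], [-0.06, 0.03, 2.4, 0, 0, 0], [-0.06, 0.03, 2.76, 0, 0, 0], [-0.06, 0.03, 2.76, 0, 0, 0], [-0.06, 0.03, 2.76, 0, 0, 0]]])

```text
clock: 2.57
position: [0.4379, 0.1298, 0.0738]
tcp_rot: [0.745, 0.667, 0.001, 0.0]
wrist_force: [0.1, 0.5, 0.6]
finger_gap: 0.294
gripper_force: 0.0
```

Request:
drive_tool(commands=[[[0, 0, 0, 0, 0, 0], [0, 0, 0, 0, 0, 0], [0, 0, 0, 0, 0, 0], [0, 0, 0, 0, 0, 0], [0, 0, 0, 0, 0, 0]]], gripper=-1)

```text
clock: 2.98
position: [0.4374, 0.1295, 0.0733]
tcp_rot: [0.745, 0.667, 0.0, 0.0]
wrist_force: [-1.4, 2.7, 0.4]
finger_gap: 0.102
gripper_force: 30.0
```

```bash
python3 - <<'E'
from h import *
# swing rows (ty=+box x, tz=-up) from bar angle a0
np.set_printoptions(precision=2,suppress=True,linewidth=200)
print(arm.read_state()["position"],arm.read_state()["gripper_force"])
b=lambda a:np.array([-.186*np.cos(a)+.006*np.sin(a),.186*np.sin(a)+.006*np.cos(a)])
a0=.045
for a in np.r_[np.arange(.1,1.51,.1),np.arange(1.5,2.05,.05)]:
    d=(b(a)-b(a0))/.025;print(round(a,2),d[0],-d[1])
E
```

```text
[0.44 0.13 0.07] 30.005420744419098
0.1 0.04280094606563645 -0.4071175620754533
0.2 0.17765721599088735 -1.138871742353479
0.3 0.38489328624312313 -1.8535070375068377
0.4 0.6624385225115215 -2.5438830478933783
0.5 1.0075197845395456 -3.203101764625285
0.6 1.4166891344257115 -3.824576492193711
0.7 1.8858582872793617 -4.402097660553024
0.8 2.410339460011884 -4.929894869092094
0.9 2.9848922101157624 -5.402694542569761
1.0 3.603775796433845 -5.8157726229354285
1.1 4.260806538747359 -6.165001770555545
1.2 4.949419603064594 -6.4468926032268925
1.3 5.6627345952721075 -6.658628560930142
1.4 6.393624307758349 -6.7980940479665275
1.5 7.134785932116175 -6.863895571290739
1.5 7.134785932116173 -6.863895571290739
1.55 7.506906500289348 -6.868937906797885
1.6 7.87881402639046 -6.855375663832814
1.65 8.249578935289952 -6.8232427409398655
1.7 8.618274507806207 -6.772619453691766
1.75 8.983979197020876 -6.703632333942537
1.8 9.345778931666246 -6.616453813563756
1.85 9.702769400827359 -6.511301793454673
1.9 10.054058314248357 -6.388439098903446
1.95 10.398767632593415 -6.248172822660805
2.0 10.736035762087816 -6.090853557368081
```

Request:
drive_tool(commands=[[[0, 0.04, -0.41, 0, 0, 0], [0, 0.1, -0.77, 0, 0, 0], [0, 0.18, -1.14, 0, 0, 0], [0, 0.38, -1.85, 0, 0, 0], [0, 0.66, -2.54, 0, 0, 0], [0, 1.01, -3.2, 0, 0, 0], [0, 1.42, -3.82, 0, 0, 0], [0, 1.89, -4.4, 0, 0, 0], [0, 2.41, -4.93, 0, 0, 0], [0, 2.98, -5.4, 0, 0, 0], [0, 2.98, -5.4, 0, 0, 0], [0, 2.98, -5.4, 0, 0, 0]]])

```text
clock: 3.98
position: [0.5104, 0.1205, 0.2099]
tcp_rot: [0.746, 0.666, -0.001, -0.001]
wrist_force: [-8.7, -0.2, 13.1]
finger_gap: 0.105
gripper_force: 30.0
```

```bash
cat >> h.py <<'E'
A=np.array([.9937,-.1118]);H=np.array([.6208,.1099])
def st():
    s=arm.read_state();p=s["position"]+[0,0,.011];bx=(p[:2]-H)@A;bz=p[2]-.07
    th=np.arctan2(bz,-bx)-np.arctan(6/186)
    f=s["wrist_force"];fx=f[:2]@A;ft=fx*np.sin(th)+f[2]*np.cos(th);fr=-fx*np.cos(th)+f[2]*np.sin(th)
    print("t",s["clock"],"th",round(th,3),"r",round(np.hypot(bx,bz)*1e3,1),"ftan",round(ft,2),"frad",round(fr,2),"pos",s["position"].round(4),"tq",s["torque"].round(2),"gap",round(s["finger_gap"],3))
E
python3 -c "
from h import *
st()"
```

```text
t 3.9833 th 0.905 r 187.3 ftan 1.32 frad 15.57 pos [0.5104 0.1205 0.2099] tq [-0.01  1.52 -0.07] gap 0.105
```

Request:
drive_tool(commands=[[[0, 0.58, -0.48, 0, 0, 0], [0, 1.24, -0.83, 0, 0, 0], [0, 1.94, -1.12, 0, 0, 0], [0, 2.66, -1.33, 0, 0, 0], [0, 3.03, -1.41, 0, 0, 0], [0, 3.4, -1.47, 0, 0, 0], [0, 3.4, -1.47, 0, 0, 0], [0, 3.4, -1.47, 0, 0, 0]]])

```text
clock: 4.65
position: [0.5964, 0.1103, 0.2459]
tcp_rot: [0.745, 0.667, 0.0, 0.001]
wrist_force: [1.0, -4.1, 5.1]
finger_gap: 0.107
gripper_force: 30.0
```

```bash
python3 -c "
from h import *
st()"
```

```text
t 4.65 th 1.41 r 188.5 ftan 2.26 frad 4.84 pos [0.5964 0.1103 0.2459] tq [-0.91  0.07 -0.1 ] gap 0.107
```

Request:
drive_tool(commands=[[[0, 0.25, -0.05, 0, 0, 0], [0, 0.5, -0.08, 0, 0, 0], [0, 0.74, -0.09, 0, 0, 0], [0, 0.9, -0.1, 0, 0, 0], [0, 1.0, -0.1, 0, 0, 0], [0, 1.05, -0.1, 0, 0, 0], [0, 1.11, -0.1, 0, 0, 0], [0, 1.11, -0.1, 0, 0, 0]]])

```text
clock: 5.32
position: [0.6221, 0.1072, 0.2473]
tcp_rot: [0.745, 0.667, -0.001, -0.0]
wrist_force: [-2.9, -4.5, 1.6]
finger_gap: 0.104
gripper_force: 30.0
```

```bash
sed -i 's/H=np.array(\[.6208,.1099\])/H=np.array([.6221,.1098])/; s/bz=p\[2\]-.07$/bz=p[2]-.0726/' h.py; python3 -c "
from h import *
st()
b=lambda a:np.array([-.186*np.cos(a)+.006*np.sin(a),.186*np.sin(a)+.006*np.cos(a)])
for i in range(15):
  a=1.55+.03*i;d=(b(a+.03)-b(a))/.025;print(round(a+.03,2),d.round(2))"
```

```text
t 5.3167 th 1.54 r 185.7 ftan -2.31 frad 1.65 pos [0.6221 0.1072 0.2473] tq [-0.76  0.73 -0.08] gap 0.104
1.58 [ 0.22 -0.01]
1.61 [ 0.22 -0.01]
1.64 [ 0.22 -0.02]
1.67 [ 0.22 -0.03]
1.7 [ 0.22 -0.03]
1.73 [ 0.22 -0.04]
1.76 [ 0.22 -0.05]
1.79 [ 0.22 -0.05]
1.82 [ 0.22 -0.06]
1.85 [ 0.21 -0.07]
1.88 [ 0.21 -0.07]
1.91 [ 0.21 -0.08]
1.94 [ 0.21 -0.08]
1.97 [ 0.2  -0.09]
2.0 [ 0.2 -0.1]
```

Request:
drive_tool(commands=[[[0, 0.1, 0, 0, 0, 0], [0, 0.18, 0, 0, 0, 0], [0, 0.24, 0.01, 0, 0, 0], [0, 0.3, 0.01, 0, 0, 0], [0, 0.3, 0.01, 0, 0, 0], [0, 0.3, 0.01, 0, 0, 0]]])

```text
clock: 5.82
position: [0.6297, 0.1064, 0.2471]
tcp_rot: [0.745, 0.667, -0.001, 0.0]
wrist_force: [-3.0, -4.1, 1.8]
finger_gap: 0.106
gripper_force: 30.0
```

Request:
drive_tool(commands=[[[0, 0.08, 0, 0, 0, 0], [0, 0.16, 0.01, 0, 0, 0], [0, 0.22, 0.01, 0, 0, 0], [0, 0.22, 0.01, 0, 0, 0], [0, 0.22, 0.01, 0, 0, 0]]])

```text
clock: 6.23
position: [0.635, 0.1057, 0.2467]
tcp_rot: [0.745, 0.667, -0.001, 0.0]
wrist_force: [-2.2, -4.5, 3.0]
finger_gap: 0.104
gripper_force: 30.0
```

Request:
drive_tool(commands=[[[0, 0.08, 0, 0, 0, 0], [0, 0.16, 0, 0, 0, 0], [0, 0.22, 0, 0, 0, 0], [0, 0.22, 0, 0, 0, 0], [0, 0.22, 0, 0, 0, 0]]])

```text
clock: 6.65
position: [0.6403, 0.1051, 0.2464]
tcp_rot: [0.745, 0.667, -0.002, -0.0]
wrist_force: [-1.7, -3.8, 0.3]
finger_gap: 0.104
gripper_force: 30.0
```

Request:
drive_tool(commands=[[[0, 0.08, 0, 0, 0, 0], [0, 0.16, 0.01, 0, 0, 0], [0, 0.22, 0.02, 0, 0, 0], [0, 0.22, 0.02, 0, 0, 0], [0, 0.22, 0.02, 0, 0, 0]]])

```text
clock: 7.07
position: [0.6458, 0.1045, 0.2459]
tcp_rot: [0.745, 0.667, -0.002, -0.0]
wrist_force: [-1.7, -3.9, 0.1]
finger_gap: 0.103
gripper_force: 30.0
```

```bash
python3 -c "
from h import *
st()"
```

```text
t 7.0667 th 1.669 r 185.8 ftan -1.3 frad -0.02 pos [0.6458 0.1045 0.2459] tq [-0.87  0.65 -0.07] gap 0.103
```

Request:
drive_tool(commands=[[[0, 0.08, 0.01, 0, 0, 0], [0, 0.16, 0.02, 0, 0, 0], [0, 0.22, 0.03, 0, 0, 0], [0, 0.22, 0.03, 0, 0, 0], [0, 0.22, 0.03, 0, 0, 0]]])

```text
clock: 7.48
position: [0.6514, 0.1038, 0.2452]
tcp_rot: [0.745, 0.667, -0.002, 0.0]
wrist_force: [-2.1, -5.2, 0.3]
finger_gap: 0.107
gripper_force: 30.0
```

Request:
drive_tool(commands=[[[0, 0.08, 0.01, 0, 0, 0], [0, 0.16, 0.02, 0, 0, 0], [0, 0.22, 0.03, 0, 0, 0], [0, 0.22, 0.03, 0, 0, 0], [0, 0.22, 0.03, 0, 0, 0]]])

```text
clock: 7.9
position: [0.6568, 0.1031, 0.2443]
tcp_rot: [0.745, 0.667, -0.002, -0.0]
wrist_force: [-1.9, -4.6, 0.2]
finger_gap: 0.103
gripper_force: 30.0
```

Request:
drive_tool(commands=[[[0, 0.08, 0.01, 0, 0, 0], [0, 0.16, 0.03, 0, 0, 0], [0, 0.22, 0.04, 0, 0, 0], [0, 0.22, 0.04, 0, 0, 0], [0, 0.22, 0.04, 0, 0, 0]]])

```text
clock: 8.32
position: [0.662, 0.1025, 0.2434]
tcp_rot: [0.745, 0.667, -0.002, -0.0]
wrist_force: [-4.3, -4.5, 1.4]
finger_gap: 0.104
gripper_force: 30.0
```

Request:
drive_tool(commands=[[[0, 0.04, 0.01, 0, 0, 0], [0, 0.08, 0.02, 0, 0, 0], [0, 0.1, 0.02, 0, 0, 0], [0, 0.1, 0.02, 0, 0, 0], [0, 0.1, 0.02, 0, 0, 0]]])

```text
clock: 8.73
position: [0.6635, 0.1023, 0.243]
tcp_rot: [0.745, 0.667, -0.003, -0.001]
wrist_force: [-6.9, -4.4, 3.5]
finger_gap: 0.106
gripper_force: 30.0
```

```bash
python3 -c "
from h import *
st()"
```

```text
t 8.7333 th 1.766 r 186.2 ftan -6.9 frad 2.18 pos [0.6635 0.1023 0.243 ] tq [-0.82  1.53 -0.07] gap 0.106
```

Request:
drive_tool(commands=[[[0, 0.03, 0.01, 0, 0, 0], [0, 0.05, 0.01, 0, 0, 0], [0, 0.05, 0.01, 0, 0, 0], [0, 0.05, 0.01, 0, 0, 0]]])

```text
clock: 9.07
position: [0.6645, 0.1022, 0.2428]
tcp_rot: [0.745, 0.667, -0.003, -0.001]
wrist_force: [-8.2, -4.0, 4.8]
finger_gap: 0.106
gripper_force: 30.0
```

```bash
python3 -c "
from h import *
st()"
```

```text
t 9.0667 th 1.771 r 186.2 ftan -8.53 frad 3.11 pos [0.6645 0.1022 0.2428] tq [-0.81  1.7  -0.03] gap 0.106
```

Request:
drive_tool(commands=[[[0, 0, 0, 0, 0, 0], [0, 0, 0, 0, 0, 0], [0, 0, 0, 0, 0, 0], [0, 0, 0, 0, 0, 0], [0, 0, -0.4, 0, 0, 0], [0, 0, -1, 0, 0, 0], [0, 0, -2, 0, 0, 0], [0, 0, -2.8, 0, 0, 0], [0, 0, -2.8, 0, 0, 0], [0, 0, -2.8, 0, 0, 0]]], gripper=-0.3)

```text
clock: 9.9
position: [0.668, 0.1037, 0.3146]
tcp_rot: [0.745, 0.667, 0.001, 0.001]
wrist_force: [-0.1, 0.5, -0.8]
finger_gap: 0.352
gripper_force: 0.0
```

```bash
python3 - <<'E'
from h import *
s=arm.read_state();print(s["position"],s["wrist_force"])
print(rel([.457,-.225,.30],67.))
E
```

```text
[0.66799001 0.10369788 0.31462873] [-0.0873898   0.48729855 -0.78950598]
[-14.004  -6.929   0.551   0.036  -0.015   3.325]
```

Request:
drive_tool(commands=[[[-14, -6.93, 0.55, 0, 0, 3.3], [-14, -6.93, 0.55, 0, 0, 3.3], [-14, -6.93, 0.55, 0, 0, 3.3], [-14, -6.93, 0.55, 0, 0, 3.3], [-14, -6.93, 0.55, 0, 0, 3.3], [-14, -6.93, 0.55, 0, 0, 3.3], [-14, -6.93, 0.55, 0, 0, 3.3], [-14, -6.93, 0.55, 0, 0, 3.3], [-14, -6.93, 0.55, 0, 0, 3.3], [-14, -6.93, 0.55, 0, 0, 3.3], [-14, -6.93, 0.55, 0, 0, 3.3], [-14, -6.93, 0.55, 0, 0, 3.3]]], gripper=0.5)

```text
clock: 10.9
position: [0.4553, -0.2253, 0.2982]
tcp_rot: [0.834, 0.552, -0.0, -0.001]
wrist_force: [-0.4, -0.6, 0.3]
finger_gap: 0.749
gripper_force: 0.0
```

Request:
drive_tool(commands=[[[0, 0, 0.5, 0, 0, 0], [0, 0, 1.5, 0, 0, 0], [0, 0, 2.5, 0, 0, 0], [0, 0, 3.2, 0, 0, 0], [0, 0, 3.2, 0, 0, 0], [0, 0, 3.2, 0, 0, 0]]])

```text
clock: 11.4
position: [0.4562, -0.2237, 0.2183]
tcp_rot: [0.833, 0.553, -0.001, -0.001]
wrist_force: [0.2, -0.2, 0.6]
finger_gap: 0.751
gripper_force: 0.0
```

```bash
python3 - <<'E'
from h import *
import cv2
s=arm.read_state();im=camera("wrist")[:,:,::-1].copy();print(s["position"],s["tcp_rot"])
print(wproj([.457,-.225,.015],s))
cv2.imwrite("pics/w2.png",im)
cv2.imwrite("pics/top2.png",camera("top")[:,:,::-1])
E
```

```text
[ 0.45623151 -0.2236777   0.21827351] [ 8.32855154e-01  5.53489357e-01 -5.62661178e-04 -1.22800220e-03]
[281.46596018 185.40918578]
```

View pics/w2.png

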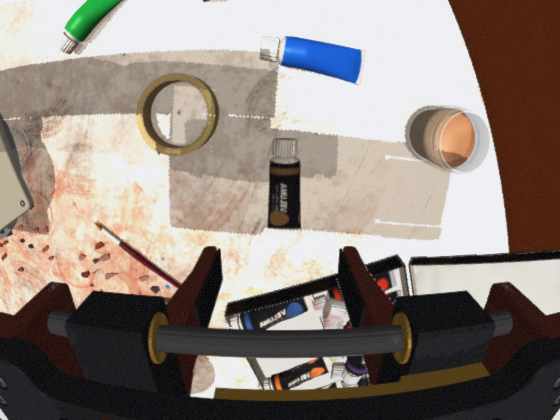

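```bash
cat >> h.py <<'E'
def wray(u,v,z,s):
    m=camera_model("wrist");M=m["mount"];K=m["camera_matrix"];d=np.array([u,v])-K[:2,2];r=np.hypot(*d);th=r/K[0,0]
    c=np.r_[np.sin(th)*d/r,np.cos(th)];R=Ro.from_quat(s["tcp_rot"]).as_matrix()
    o=s["position"]+R@M[:3,3];w=R@M[:3,:3]@c;return o+w*(z-o[2])/w[2]
E
python3 - <<'E'
from h import *
np.set_printoptions(precision=4,suppress=True)
s=arm.read_state()
cap,cl,cr=[wray(*p,.025,s) for p in((285.5,139),(274,148),(297.5,148))]
fl,fr=wray(268,228,.004,s),wray(300,228,.004,s);f=(fl+fr)/2
sl,sr=wray(270,162,.017,s),wray(300,162,.017,s)
c=(cl+cr)/2
print("cap",cap,"flat",f,"len",np.linalg.norm((cap-f)[:2]),"widths",np.linalg.norm(cl-cr),np.linalg.norm(fl-fr),np.linalg.norm(sl-sr))
d=((sl+sr)/2-f)[:2];psi=np.degrees(np.arctan2(d[1],d[0]));print("psi",psi,"cap-based",np.degrees(np.arctan2(*(c-f)[1::-1])))
u=d/np.linalg.norm(d);mid=f[:2]+u*(.058+.012);print("mid",mid, wproj([*mid,.015],s))
tcp=[*mid,.015-.011+.001];print(rel(tcp,psi))
top=lambda p:proj("top",p);print(proj("top",[*f[:2],0]),proj("top",[*cap[:2],.02]))
E
```

```text
cap [ 0.4832 -0.1789  0.025 ] flat [ 0.4398 -0.2796  0.004 ] len 0.10971683767864764 widths 0.02528023847167486 0.03904736882912445 0.0333052414572876
psi 66.73079864024159 cap-based 66.45059850859037
mid [ 0.4675 -0.2153] [284.8505 173.3157]
[ 0.503  0.222  8.601  0.014 -0.     0.091]
[385.59   229.7217] [354.3596 215.0142]
```

The wrist view shows the ochre tube with its cap at (285,139) and flat end at (284,228). Blue is at (322,58), green at (90,25), and the tape is clear at (178,112). The length and widths check out at about 110 mm and 39 mm. I'll descend with the tips 4 mm above the table.

Request:
drive_tool(commands=[[[0.43, 0.22, 1.5, 0, 0, 0.09], [0.43, 0.22, 3, 0, 0, 0.09], [0.43, 0.22, 4.5, 0, 0, 0.09], [0.43, 0.22, 6, 0, 0, 0.09], [0.43, 0.22, 7.2, 0, 0, 0.09], [0.43, 0.22, 7.9, 0, 0, 0.09], [0.43, 0.22, 8.2, 0, 0, 0.09], [0.43, 0.22, 8.25, 0, 0, 0.09], [0.43, 0.22, 8.25, 0, 0, 0.09], [0.43, 0.22, 8.25, 0, 0, 0.09]]])

```text
clock: 12.33
position: [0.4667, -0.2179, 0.0145]
tcp_rot: [0.835, 0.55, 0.001, 0.001]
wrist_force: [-0.4, -0.9, -0.0]
finger_gap: 0.747
gripper_force: 0.0
```

Request:
drive_tool(commands=[[[0, 0, 0, 0, 0, 0], [0, 0, 0, 0, 0, 0], [0, 0, 0, 0, 0, 0], [0, 0, 0, 0, 0, 0], [0, 0, 0, 0, 0, 0], [0, 0, 0, 0, 0, 0]]], gripper=-1, grip_force=12)

```text
clock: 12.83
position: [0.4654, -0.2174, 0.0132]
tcp_rot: [0.836, 0.549, 0.0, 0.0]
wrist_force: [-0.8, 0.4, 4.4]
finger_gap: 0.404
gripper_force: 12.0
```

Request:
drive_tool(commands=[[[0, 0, -0.5, 0, 0, 0], [0, 0, -1.5, 0, 0, 0], [0, 0, -3, 0, 0, 0], [0, 0, -4.5, 0, 0, 0], [0, 0, -6, 0, 0, 0], [0, 0, -7, 0, 0, 0], [0, 0, -7, 0, 0, 0], [0, 0, -7, 0, 0, 0]]])

```text
clock: 13.5
position: [0.466, -0.2176, 0.1898]
tcp_rot: [0.835, 0.55, 0.001, 0.002]
wrist_force: [0.7, -0.3, -0.5]
finger_gap: 0.401
gripper_force: 12.0
```

```bash
python3 - <<'E'
import cv2
from h import *
im=cv2.imread("pics/top2.png")
by=np.array([.1118,.9937])
c=cv2.resize(im[130:280,200:400],(800,600),interpolation=cv2.INTER_CUBIC)
for bx,b,z in((-.075,-.047,.008),(-.15,-.12,.07),(-.15,.12,.07),(0,-.12,.07),(0,.12,.07),(-.142,-.112,.008),(-.142,.018,.008),(-.008,.018,.008),(-.008,-.112,.008)):
    X=np.r_[H+bx*A+b*by,z];u=proj("top",X);cv2.drawMarker(c,(int((u[0]-199.6)*4),int((u[1]-129.6)*4)),(255,0,255),0,12,1)
cv2.imwrite("pics/c3.png",c)
s=arm.read_state();print(s["position"],s["finger_gap"])
# TCP over the box: grasp point at tube 12 mm towards cap; cap will point along tool +x
psi=173.6; tgt=H-.075*A-.050*by; tx=np.array([np.cos(np.radians(psi)),np.sin(np.radians(psi))])
P=tgt+.011*tx; print("P",P, rel([*P,.19],psi))
E
```

```text
[ 0.46601133 -0.21761755  0.1897545 ] 0.4010058543669271
P [0.53105105 0.06972616] [ 1.1584e+01 -2.1630e+00 -2.0000e-02  2.8000e-02  4.2000e-02 -2.1386e+01]
```

View pics/c3.png

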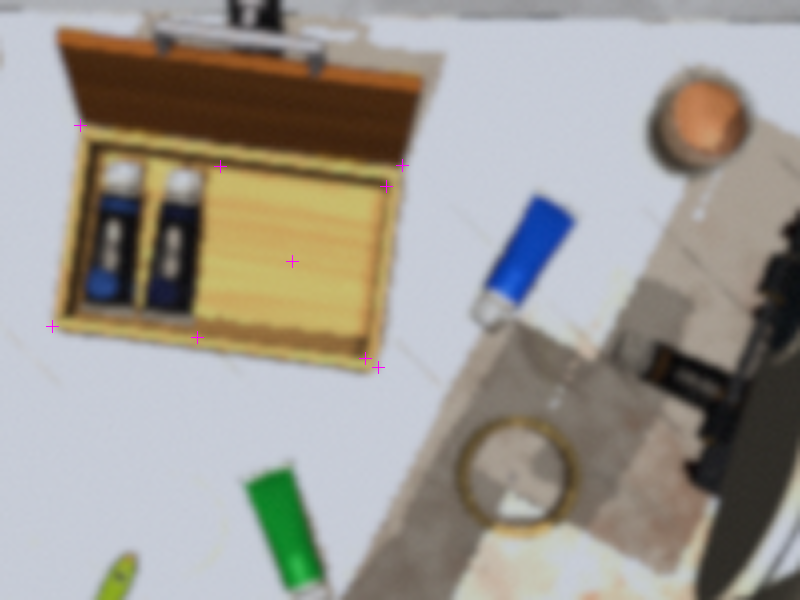

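The top crop shows the lid standing open against the stop. Two blue tubes are on the left at (115,240) and (175,240), and the free floor is around (292,262). The predicted markers match the walls to within about 2 mm.

Request:
drive_tool(commands=[[[11.58, -2.16, -0.4, 0, 0, -21.4], [11.58, -2.16, -0.4, 0, 0, -21.4], [11.58, -2.16, -0.4, 0, 0, -21.4], [11.58, -2.16, -0.4, 0, 0, -21.4], [11.58, -2.16, -0.4, 0, 0, -21.4], [11.58, -2.16, -0.4, 0, 0, -21.4], [11.58, -2.16, -0.4, 0, 0, -21.4], [11.58, -2.16, -0.4, 0, 0, -21.4], [11.58, -2.16, -0.4, 0, 0, -21.4], [11.58, -2.16, -0.4, 0, 0, -21.4], [11.58, -2.16, -0.4, 0, 0, -21.4], [11.58, -2.16, -0.4, 0, 0, -21.4]]])

```text
clock: 14.5
position: [0.5289, 0.0701, 0.1957]
tcp_rot: [0.233, 0.972, -0.001, -0.002]
wrist_force: [0.5, 0.9, -0.7]
finger_gap: 0.4
gripper_force: 12.0
```

Request:
drive_tool(commands=[[[0, 0, 0, 0, 0, 0], [0, 0, 0, 0, 0, 0]]])

```text
clock: 14.67
position: [0.5294, 0.0698, 0.1964]
tcp_rot: [0.239, 0.971, -0.001, -0.001]
wrist_force: [0.2, 0.2, -0.5]
finger_gap: 0.395
gripper_force: 12.0
```

```bash
python3 - <<'E'
from h import *
s=arm.read_state();print(s["position"],s["finger_gap"],rel([.53105,.06973,.10],173.6),rel([.53105,.06973,.023],173.6))
E
```

```text
[0.52937836 0.06980452 0.19636071] 0.39499031938836504 [-0.07   0.035  3.854 -0.014 -0.032 -4.241] [-0.078  0.04   6.934 -0.014 -0.032 -4.241]
```

Request:
drive_tool(commands=[[[-0.07, 0.03, 0, 0, 0, -1.4], [-0.07, 0.03, 0, 0, 0, -2.8], [-0.07, 0.03, 0, 0, 0, -4.24], [-0.07, 0.03, 1, 0, 0, -4.24], [-0.07, 0.03, 2, 0, 0, -4.24], [-0.07, 0.03, 2.9, 0, 0, -4.24], [-0.07, 0.03, 3, 0, 0, -4.24], [-0.07, 0.03, 3, 0, 0, -4.24]]])

```text
clock: 15.33
position: [0.5309, 0.0695, 0.1213]
tcp_rot: [0.055, 0.998, -0.0, -0.002]
wrist_force: [-0.7, -0.0, -0.9]
finger_gap: 0.4
gripper_force: 12.0
```

```bash
python3 - <<'E'
from h import *
import cv2
s=arm.read_state();cv2.imwrite("pics/w3.png",camera("wrist")[:,:,::-1]);print(s["position"],s["finger_gap"],rel([.53105,.06973,.023],173.6))
E
```

```text
[0.53086521 0.06953914 0.12125774] 0.3998854024352124 [ 0.034 -0.     3.983 -0.004 -0.018  0.018]
```

View pics/w3.png

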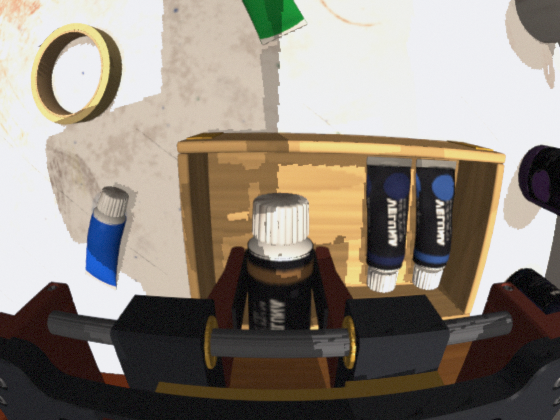

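The tube hangs straight in the grip, with its cap at (280,220) pointing to the front. It is clear of the two blue tubes at (385,225) and (433,225), and over the free floor. I'll lower it.

Request:
drive_tool(commands=[[[0.03, 0, 1, 0, 0, 0], [0.03, 0, 2, 0, 0, 0], [0.03, 0, 2.8, 0, 0, 0], [0.03, 0, 3.3, 0, 0, 0], [0.03, 0, 3.6, 0, 0, 0], [0.03, 0, 3.8, 0, 0, 0], [0.03, 0, 3.9, 0, 0, 0], [0.03, 0, 3.95, 0, 0, 0], [0.03, 0, 3.95, 0, 0, 0]]])

```text
clock: 16.13
position: [0.5321, 0.0699, 0.0247]
tcp_rot: [0.054, 0.999, 0.0, 0.001]
wrist_force: [-0.4, -0.3, 0.5]
finger_gap: 0.397
gripper_force: 12.0
```

Request:
drive_tool(commands=[[[0, 0, 0.02, 0, 0, 0], [0, 0, 0.04, 0, 0, 0], [0, 0, 0.04, 0, 0, 0], [0, 0, 0.04, 0, 0, 0]]])

```text
clock: 16.47
position: [0.5318, 0.0699, 0.0234]
tcp_rot: [0.054, 0.999, 0.0, 0.0]
wrist_force: [-0.8, -0.4, -0.6]
finger_gap: 0.401
gripper_force: 12.0
```

Request:
drive_tool(commands=[[[0, 0, 0.03, 0, 0, 0], [0, 0, 0.06, 0, 0, 0], [0, 0, 0.07, 0, 0, 0], [0, 0, 0.07, 0, 0, 0], [0, 0, 0.07, 0, 0, 0]]])

```text
clock: 16.88
position: [0.5315, 0.0699, 0.0213]
tcp_rot: [0.054, 0.999, -0.0, -0.0]
wrist_force: [-0.3, 0.3, -0.7]
finger_gap: 0.398
gripper_force: 12.0
```

Request:
drive_tool(commands=[[[0, 0, 0.03, 0, 0, 0], [0, 0, 0.06, 0, 0, 0], [0, 0, 0.06, 0, 0, 0], [0, 0, 0.06, 0, 0, 0]]])

```text
clock: 17.22
position: [0.5317, 0.07, 0.0208]
tcp_rot: [0.054, 0.999, 0.0, 0.0]
wrist_force: [-3.3, 0.5, 10.9]
finger_gap: 0.4
gripper_force: 12.1
```

Floor contact is felt at about 11 N. I'll release and rise.

Request:
drive_tool(commands=[[[0, 0, -0.04, 0, 0, 0], [0, 0, -0.04, 0, 0, 0], [0, 0, -0.04, 0, 0, 0], [0, 0, -0.04, 0, 0, 0], [0, 0, -0.3, 0, 0, 0], [0, 0, -1, 0, 0, 0], [0, 0, -2.2, 0, 0, 0], [0, 0, -3.7, 0, 0, 0], [0, 0, -5.2, 0, 0, 0], [0, 0, -6.7, 0, 0, 0], [0, 0, -8, 0, 0, 0], [0, 0, -8, 0, 0, 0]]], gripper=0.25)

```text
clock: 18.22
position: [0.5352, 0.0703, 0.2269]
tcp_rot: [0.054, 0.999, 0.001, 0.006]
wrist_force: [0.9, 0.4, 0.5]
finger_gap: 0.623
gripper_force: 0.0
```

Request:
drive_tool(commands=[[[0, 3, -2, 0, 0, 0], [4, 5, -2, 0, 0, 0], [8, 5, -2, 0, 0, 0], [8, 5, -2, 0, 0, 0], [8, 5, -2, 0, 0, 0], [8, 5, -2, 0, 0, 0], [8, 5, -2, 0, 0, 0], [8, 5, -2, 0, 0, 0]]])

```text
clock: 18.88
position: [0.3432, 0.2163, 0.2698]
tcp_rot: [0.052, 0.999, -0.0, -0.0]
wrist_force: [1.2, -0.1, -0.3]
finger_gap: 0.628
gripper_force: 0.0
```

```bash
python3 - <<'E'
from h import *
import cv2
s=arm.read_state();print(s["position"],s["clock"],s["wrist_force"])
t=camera("top")[:,:,::-1];w=camera("scene")[:,:,::-1]
a=cv2.resize(t[130:280,150:400],(667,400),interpolation=cv2.INTER_CUBIC)[:, :400]
b=cv2.resize(w[170:300,235:365],(400,400),interpolation=cv2.INTER_CUBIC)
cv2.imwrite("pics/f.png",np.hstack([a,b]))
E
```

```text
[0.3431818  0.21633203 0.26982694] 18.8833 [ 1.21445721 -0.09329318 -0.27116064]
```

View pics/f.png

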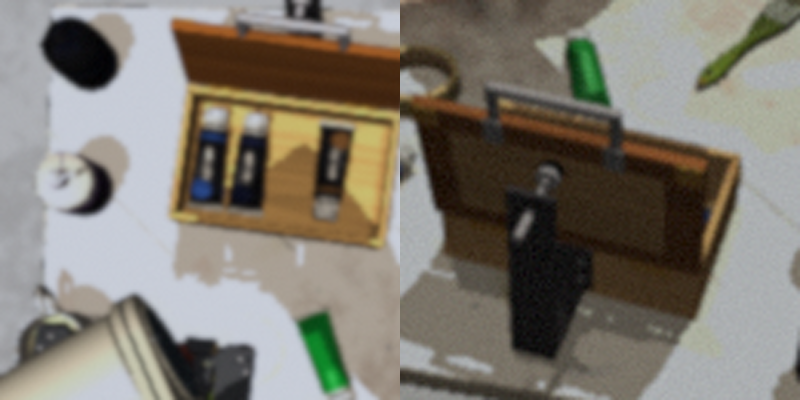

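The final view shows the ochre tube lying flat front to back in the free space at (333,170). The lid back is on the rubber tip at (550,170) in the right half. The arm is clear, so I'm handing in.

```bash
python3 -c "
from station import arm
print(arm.job_done())"
```

```text
the job is handed in; nothing more can be done
None
```

The job is handed in: the lid rests on its stop at about 1.77 rad, pressed with an estimated 11 N (limit 25 N), the ochre tube lies front to back in the free space, the bottle, jar and tape roll were not touched, and the clock stood at about 19 s.

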